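# Load the test sleeve and prove the trip lever

## Robot

A 7-joint arm with a two-finger parallel gripper is mounted at the origin on the work surface. World frame = base frame: x ahead of the robot, y to its left, z up, the work surface at z = 0. Lengths are in m, angles in rad, forces in N, time in s.
With the tool pointing down it reaches from about 0.425 to 0.875 m from the base axis. Payload 4.7 kg.
Tool frame: the origin (TCP) lies at the very end of the fingers, on their centre line; the grasp point (between the pads) lies 19 mm behind it; x points along the fingers, y is the direction in which the jaws open and shut, and the axes are right-handed (so a half turn about x gives the same grasp; the last joint's range is limited). The gripper opens to 85 mm and grips with 20 to 120 N. Pads are 22 mm wide; open, the fingers measure 114 mm over their backs; the gripper's body (76 mm by 85 mm) begins 54 mm behind the grasp point. The pads swing forward as they close: fully open they stand 13 mm farther back than shut.
Start: joints at [-1.217, 0.321, -0.07, 1.45, 0.023, 1.371, -0.057], TCP at [0.217, 0.613, 0.231] pointing down, gripper open.
Joint ranges: [-2.86, 2.86], [-0.3, 2.09], [-1.38, 1.24], [0.06, 2.45], [-1.56, 4.7], [0.09, 2.05], [-2.69, 2.69]. Speed limits (rad/s): [2.57, 2.57, 3.14, 3.14, 3.14, 3.14, 3.14].

## Interface

Orientations are given as a unit quaternion [w, x, y, z].
In Python, from workcell import observe, snapshot, sign_off, search_frame, trace gives the robot as it stands.
- The arm moves only by the tool step_arm, never from a script. Its argument "targets" is one flat list of numbers, 7 for each row, row after row: the closure, from 0 (fully open) to 1 (shut), then the shift along the tool's x, y, z in cm, then the turn, a rotation vector about the tool's x, y, z in degrees. A call has 1 to 20 rows; each row shifts and turns the commanded pose from where the row before left it, along the tool's axes as they then stand; what a row does not reach is not made up. A row lasts 1/12 s, in which the tool goes at most 41.7 mm and 7.16 degrees, less where a joint would pass 70% of its speed; a pose out of reach is approached as far as the arm can. A call with a gripper value outside its range is refused whole. The fingers move at their own pace and stop on an object; the grip force is fixed at half the most. Time passes only in rows, so rows that do not move let the fingers close. It gives the time, the measured TCP pose, the force and the opening at its end, in the units of the state.
- observe(): the state, without advancing time (a new reading comes with each control period).
- snapshot(name): name is "scene" or "top" or "wrist"; returns a dict with "img" (480x640x3 uint8, red, green, blue), "range_z" (480x640 float32, m along the optical axis (not along the pixel's ray), 0 where there is no reading), "fovy" (degrees; the focal length in pixels is half the picture's height over the tangent of half this angle, whatever the lens; pixels are square), "cx", "cy" (the principal point, pixels), "world_from_camera" (4x4, takes a point from camera to world coordinates). Camera axes: x right, y down, z forward; pixel columns grow to the right and rows downward; lengths in m; the calibration is good to about 2 mm. The wrist camera is an equidistant fisheye: a pixel r from the principal point sees the ray r / f radians off the axis. A picture is of the moment at which its call begins.
- sign_off(): hands the job in, once; it reports no verdict.
Trained networks look in the newest picture that a camera, given by its name, has taken for a name from the list of things; names that differ only in an ending like _2 or _b are one class to them, and where a whole thing is asked for, a point or a joint stands for the part that bears it (a point fixed in the world has none). Each returns a list of dicts, best first, with "confidence" (0 to 1); they miss things now and then, are a little off and sometimes report something else, mostly with a low value. They report only what shows in the picture. A call takes as long as a camera call. They do not tell look-alikes from the thing itself.
- search_frame(camera, query): "bbox" ([left, top, width, height] in pixels, round what is visible of it).
- trace(camera, query): "pixels" (480x640 bool, what is visible of it) and "bbox" ([left, top, width, height] in pixels, round what is visible of it).
The state is a dict: "time_s": time; "qpos": joint angles; "joint_velocities": joint speeds; "joint_efforts": joint torques, N m; "tool_pos": TCP position; "tcp_rot": TCP orientation; "wrist_force": force on the tool from outside, world axes, zero at the start; "moment": the same for the moment, N m; "width": finger opening in m.
Only numpy, scipy, OpenCV 4.12 (cv2) and the standard library are available. Lean on these libraries where they do the work, as an engineer would, in place of code of your own. Each camera call takes 0.05 s, during which the arm holds its last target. There are 200 camera calls.

## Task

Take the tallest of the three plug-in modules out of the rack, slide it brass end first fully home into the empty leaning sleeve and let go of it. Then test the trip unit: press its round button so that the T-handled lever drops by itself, let the button come back out, and lift the lever up again until it stays fully up. Leave the other two modules, the bottle and the screwdriver as they are.

Things in the scene. Friction and masses are not known exactly. Their poses are not given: they have to be found in the camera images.
- load_module: the tallest module: grey plastic plate 50 wide (its x) x 12 thick (its y) x 100 mm tall, brass contact band at its lower end; origin at the centre of its underside, z up through it. It starts upright in one of the rack's three slots, standing 76 mm out of the rack. The same turned half round about z.
- wide_module: module not to be moved: 70 wide x 12 thick x 72 mm tall, same look; origin at the centre of its underside; stands in another slot
- short_module: module not to be moved: 38 wide x 12 thick x 66 mm tall, same look; origin at the centre of its underside; stands in another slot
- rack: fixed black rack, 92 (x) x 163 (y) x 30 mm high, origin at the centre of its underside; three slots open at the top at y = -64, 0, +64 mm, each 76 (x) x 15 mm (y), floor 6 mm above the bench
- sleeve: fixed black sleeve leaning 30 degrees, mouth towards the robot side. Origin: centre of its underside; z along the sleeve, out of the mouth. Cavity 54 (its x) x 16 mm (its y) about z, floor at z = 6 mm, 6 mm walls up to z = 56, then a mouth flaring to 64 x 26 mm at z = 64. Home: the module's underside centre at z = 6 mm, z and x along the sleeve
- panel: sloping white face of the trip unit, 160 (its x, pointing up the slope) x 210 mm (its y); origin at the centre of the face, z = outward normal, leaning 35 degrees from vertical towards the robot's front right. Crossed above by the rail of point rail_mid.
- rail_mid (a point): centre of the 20 x 20 mm aluminium rail that runs along panel y (256 mm long) above the face, so that a vertical tool cannot get at the button; its two upright 20 x 20 mm posts stand 118 mm to either side, straight down to the bench
- button_top (a point): centre of the outer end of the round black push button, 18 mm across, standing 12 mm out of the face at panel x = 8, y = -45 mm
- button (a joint): how far the button is pressed in, m: 0 out, 0.007 fully in (along minus panel z, about 3.5 N)
- lever_hinge (a point): hinge of the lever, in the face at panel x = 20, y = +40 mm; its axis runs along panel y
- lever_tip (a point): centre of the lever's cross bar: a round bar 12 mm across and 34 mm long along panel y, at the end of a flat stem 12 wide x 8 mm thick, 50 mm from the hinge
- lever (a joint): angle of the lever, rad: 0 = fully up (leaning up the slope, 50 degrees above the panel normal), growing as it drops, 1.48 = fully down (35 degrees below the normal). It balances over at about 0.26: below that it falls to the up stop and stays, above it falls down. Starts at 0. Lifting takes under 3 N at the bar.
- flux_bottle: loose white bottle, 40 mm across, 110 mm tall, not to be moved; origin at the centre of its underside
- screwdriver: loose screwdriver, 180 mm long, lying on the bench along its x, not to be moved; origin below its middle
There are look-alikes about, which are no part of the job. What is shaped like the load_module but green or white is not meant.

How it is judged:
By the outcome, as a careful person would: the job done as asked, in the order asked, and still so for the second after the job is handed in, with the robot touching nothing.
It also fails if it takes over 69 s, if anything falls off the work surface, if the arm or the gripper's body presses on something with over 40 N, if the wrist force passes 120 N, or if a joint passes its speed limit or range.

## Working session

There is one attempt and no reset: what is moved stays moved. The work goes in short steps, Python scripts to look and compute and a tool call to move; the robot and the scene stay as the last step left them, time stands still between calls to the robot, and variables do not carry over. Pictures are saved under pics/ and viewed, and the job is handed in when it is done.

Besides the shell and the picture viewer there is one more tool, called after "Request:" as name(argument=value, ...), one argument or row to a line, values as JSON. step_arm: Moves the arm, as the interface text tells. Its arguments: {"type":"object","properties":{"targets":{"type":"array","items":{"type":"number"}}},"required":["targets"]}

```bash
mkdir -p pics; ls; cat > h.py <<'E'
import numpy as np, cv2
from workcell import *
from scipy.spatial.transform import Rotation as R
def snap(n,fn=None):
    s=snapshot(n)
    if fn: cv2.imwrite('pics/'+fn,s['img'][:,:,::-1])
    return s
def cloud(s):
    f=240/np.tan(np.radians(s['fovy'])/2)
    v,u=np.mgrid[0:480,0:640]; z=s['range_z']
    P=np.stack([(u-s['cx'])/f*z,(v-s['cy'])/f*z,z],-1)
    T=s['world_from_camera']; return P@T[:3,:3].T+T[:3,3]
def tool():
    o=observe(); q=o['tcp_rot']; return np.array(o['tool_pos']),R.from_quat([q[1],q[2],q[3],q[0]]).as_matrix(),o
E
cat > a.py <<'E'
from h import *
for c in ['scene','top']:
    s=snap(c,c+'0.png'); np.savez(c+'0.npz',**s); W=cloud(s)
    print(c,s['fovy'],s['world_from_camera'].round(3).tolist())
    for n in ['load_module','wide_module','short_module','rack','sleeve','panel','button','lever','rail_mid','flux_bottle','screwdriver']:
        try:
            for d in trace(c,n)[:3]:
                m=d['pixels']&(s['range_z']>0); p=W[m]
                print(n,round(d['confidence'],2),d['bbox'],np.median(p,0).round(3),p.min(0).round(3),p.max(0).round(3))
        except Exception as e: print(n,e)
p,M,o=tool(); print(p,M.round(3).tolist(),o['wrist_force'],o['width'],o['time_s'])
E
python3 a.py
```

```text
pics
scene 51.40600803912661 [[-0.215, 0.866, -0.451, 1.059], [0.977, 0.19, -0.101, 0.078], [-0.001, -0.462, -0.887, 1.135], [0.0, 0.0, 0.0, 1.0]]
load_module 0.93 [179.3, 192.2, 16.7, 36.8] [ 0.51  -0.388  0.076] [ 0.464 -0.428 -0.001] [ 0.533 -0.383  0.111]
load_module 0.66 [175.0, 159.2, 24.6, 31.2] [ 0.406 -0.437  0.061] [ 0.317 -0.497 -0.001] [ 0.427 -0.42   0.105]
load_module 0.56 [137.7, 200.0, 27.0, 24.6] [ 0.538 -0.486  0.064] [ 0.523 -0.512 -0.003] [ 0.548 -0.461  0.106]
wide_module 0.56 [230.1, 210.0, 16.7, 31.9] [ 0.522 -0.262  0.065] [ 0.447 -0.297 -0.005] [ 0.555 -0.256  0.084]
short_module 0.6 [211.3, 206.7, 14.3, 23.6] [ 0.511 -0.325  0.058] [ 0.466 -0.336  0.012] [ 0.527 -0.32   0.077]
rack 0.79 [179.4, 202.3, 72.8, 48.7] [ 0.529 -0.321  0.03 ] [ 0.457 -0.413 -0.003] [ 0.566 -0.243  0.038]
sleeve 0.61 [471.3, 252.1, 27.4, 36.0] [0.527 0.332 0.076] [0.468 0.317 0.006] [0.557 0.372 0.112]
panel 0.86 [313.5, 241.0, 78.5, 104.1] [0.654 0.057 0.117] [ 0.526 -0.053  0.03 ] [0.756 0.137 0.171]
button 0.21 [312.5, 236.1, 76.3, 106.3] [0.652 0.057 0.116] [ 0.457 -0.053 -0.003
[... 1223 characters left out ...]
 ] [0.556 0.353 0.11 ]
panel 0.62 [253.5, 176.0, 73.2, 81.9] [0.638 0.053 0.116] [ 0.525 -0.054  0.003] [0.765 0.156 0.322]
lever 0.6 [283.9, 223.2, 15.6, 11.8] [0.599 0.045 0.162] [0.583 0.031 0.11 ] [0.615 0.059 0.17 ]
rail_mid 0.88 [251.8, 139.5, 84.7, 129.6] [0.632 0.03  0.113] [ 0.497 -0.08  -0.003] [0.788 0.165 0.325]
flux_bottle 0.64 [249.9, 269.2, 15.3, 18.7] [0.461 0.141 0.076] [0.444 0.128 0.014] [0.48  0.166 0.116]
screwdriver 0.6 [336.3, 265.9, 12.8, 42.5] [ 0.465 -0.094  0.024] [ 0.383 -0.111  0.013] [ 0.508 -0.077  0.032]
[0.21668616 0.61285557 0.2313662 ] [[0.0, 0.333, 0.943], [0.0, 0.943, -0.333], [-1.0, 0.0, 0.0]] [-0.61637252  0.1851911  -0.16878349] 0.08556406012974216 1.2
```

View both.

```bash
python3 - <<'E'
import cv2
a=cv2.imread('pics/scene0.png');b=cv2.imread('pics/top0.png')
cv2.imwrite('pics/s1.png',cv2.resize(a[130:380,120:520],(800,500),interpolation=2))
cv2.imwrite('pics/t1.png',cv2.resize(b[130:330,160:500],(800,471),interpolation=2))
E
```

```text
(no output)
```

View pics/s1.png

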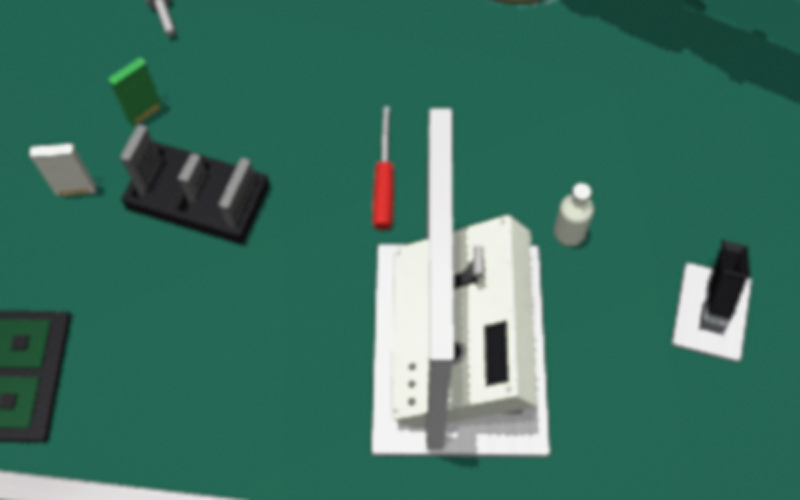

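View pics/t1.png

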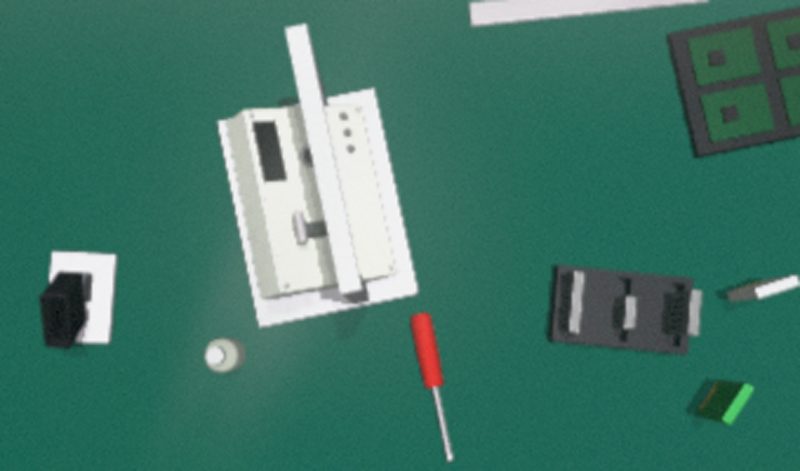

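```bash
cat >> h.py <<'E'
def fish(s):
    f=240/np.tan(np.radians(s['fovy'])/2)
    v,u=np.mgrid[0:480,0:640]; dx=u-s['cx'];dy=v-s['cy'];r=np.hypot(dx,dy)+1e-9;t=r/f
    z=s['range_z']; k=np.where(t<1.5,np.tan(np.minimum(t,1.5)),0)
    P=np.stack([dx/r*k*z,dy/r*k*z,z],-1); T=s['world_from_camera']; P=P@T[:3,:3].T+T[:3,3]
    P[(z<=0)|(t>1.45)]=np.nan; return P
def rect(xy):
    c,(a,b),g=cv2.minAreaRect((xy*1000).astype(np.float32)); 
    if a<b: a,b,g=b,a,g+90
    return np.round(c,1),round(a,1),round(b,1),round((g+90)%180-90,1)
E
python3 - <<'E'
from h import *
w=snap('wrist','w0.png'); print(w['fovy'],w['cx'],w['cy'],w['world_from_camera'].round(3).tolist())
for c in ['scene','top']:
    s=dict(np.load(c+'0.npz')); W=cloud(s).reshape(-1,3)
    def box(lo,hi): return W[((W>lo)&(W<hi)).all(1)]
    print(c)
    print(' load top',rect(box([.45,-.42,.09],[.56,-.365,.12])[:,:2]), box([.45,-.42,.09],[.56,-.365,.12])[:,2].max())
    print(' wide',rect(box([.45,-.29,.072],[.58,-.24,.09])[:,:2]),' rack',rect(box([.44,-.43,.024],[.59,-.225,.034])[:,:2]))
    p=box([.44,.29,.01],[.58,.38,.13]); i=np.argsort(-p[:,2])[:8]; print(' sleeve hi',p[i].round(3).tolist(), len(p))
    t=p[p[:,2]>.085]; print(' sl rect',rect(t[:,:2]),len(t))
    q=box([.5,-.08,.05],[.77,.17,.2]); 
    # panel plane by ransac
    best=0;rng=np.random.default_rng(0)
    for _ in range(500):
        a=q[rng.choice(len(q),3,0)];n=np.cross(a[1]-a[0],a[2]-a[0]);n/=np.linalg.norm(n)+1e-12
        if n[2]<0:n=-n
        if abs(n[2]-np.sin(np.radians(35)))>.08 and abs(n[2]-np.cos(np.radians(35)))>.08: continue
        k=abs((q-a[0])@n)<.003
        if k.sum()>best:best=k.sum();K=k
    c0=q[K].mean(0);n=np.linalg.svd(q[K]-c0)[2][2];n*=np.sign(n[2]);print(' panel',c0.round(3),n.round(3),best,len(q))
    r=box([.4,-.2,.29],[.85,.3,.34]);print(' rail',rect(r[:,:2]),r[:,2].max(),len(r))
E
```

```text
65.70646984690485 321.8241797832631 239.4113094644891 [[0.333, 0.909, 0.249, 0.154], [0.943, -0.321, -0.088, 0.635], [0.0, 0.264, -0.964, 0.374], [0.0, 0.0, 0.0, 1.0]]
scene
 load top (array([ 505.1, -392. ]), 50.9, 14.4, -7.2) 0.1114542184657823
 wide (array([ 518. , -265.2]), 69.9, 14.4, -6.8)  rack (array([ 511. , -328.7]), 164.3, 94.8, 83.9)
 sleeve hi [[0.528, 0.342, 0.112], [0.53, 0.34, 0.111], [0.527, 0.32, 0.11], [0.528, 0.325, 0.11], [0.527, 0.327, 0.11], [0.525, 0.325, 0.109], [0.525, 0.323, 0.109], [0.527, 0.338, 0.109]] 923
 sl rect (array([513.6, 332.8]), 57.8, 33.7, -6.4) 209
 panel [0.647 0.034 0.105] [ 0.115 -0.562  0.819] 3764 5583
 rail (array([645.3,  11.8]), 258.3, 20.6, 11.9) 0.3252474199498461 1507
top
 load top (array([ 507.8, -391.7]), 49.0, 12.5, -5.2) 0.11162325334812162
 wide (array([ 521.1, -264.5]), 69.1, 12.4, -6.3)  rack (array([ 513.9, -328.2]), 163.5, 92.0, 84.1)
 sleeve hi [[0.526, 0.319, 0.11], [0.528, 0.33, 0.11], [0.528, 0.332, 0.109], [0.528, 0.343, 0.109], [0.523, 0.346, 0.109], [0.528, 0.341, 0.109], [0.528, 0.319, 0.108], [0.523, 0.317, 0.108]] 664
 sl rect (array([516.2, 333.8]), 52.4, 32.7, -5.2) 147
 panel [0.643 0.033 0.105] [ 0.113 -0.562  0.819] 2662 3829
 rail (array([647.8,  12.4]), 256.5, 21.1, 11.9) 0.32523018607421084 1097
```

View pics/w0.png

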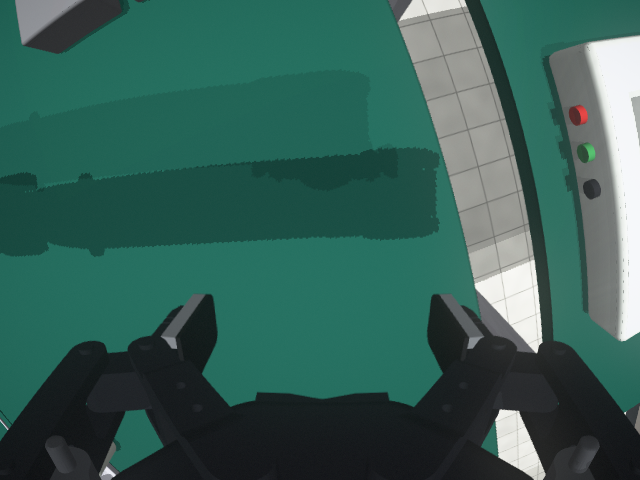

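Request:
step_arm(
  targets=[0,-0.6,-2.1,2.7,0,0,0,0,-0.6,-2.1,2.7,0,0,0,0,-0.6,-2.1,2.7,0,0,0,0,-0.6,-2.1,2.7,0,0,0,0,-0.6,-2.1,2.7,0,0,0,0,-0.6,-2.1,2.7,0,0,0,0,-0.6,-2.1,2.7,0,0,0,0,-0.6,-2.1,2.7,0,0,0,0,-0.6,-2.1,2.7,0,0,0,0,-0.6,-2.1,2.7,0,0,0,0,0,0,0,0,0,0,0,0,0,0,0,0,0],
)

```text
time_s: 2.25
tool_pos: [0.4029, 0.3229, 0.2922]
tcp_rot: [0.697, 0.122, 0.696, -0.121]
wrist_force: [-0.2, 0.4, 1.1]
width: 0.0854
```

```bash
python3 - <<'E'
from h import *
w=snap('wrist','w1.png'); np.savez('w1.npz',**w); W=fish(w)
p,M,o=tool();print(p,M.round(3).tolist(),o['qpos'])
for n in ['sleeve']:
    for d in trace('wrist',n)[:3]:
        m=d['pixels']; q=W[m]; q=q[~np.isnan(q[:,0])]; print(n,round(d['confidence'],2),d['bbox'],np.median(q,0),q.min(0),q.max(0))
E
```

```text
[0.40146628 0.32464188 0.29170309] [[0.0, 0.335, 0.942], [0.001, 0.942, -0.335], [-1.0, 0.001, -0.0]] [-0.87710327  0.00898291  0.14755923  1.69023816 -0.00209058  1.44152369
  0.50015942]
sleeve 0.96 [342.1, 259.4, 47.0, 72.7] [0.50986136 0.33460152 0.07714615] [0.46791197 0.3149494  0.00770235] [0.58512717 0.35308294 0.10993885]
```

View pics/w1.png

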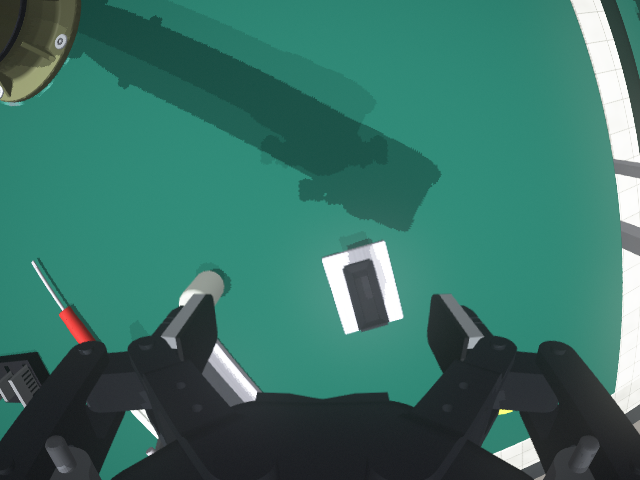

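```bash
cat > sl.py <<'E'
from h import *
import sys
def planes(p,k=4,tol=.0015):
    rng=np.random.default_rng(0); out=[]
    for _ in range(k):
        best=0
        if len(p)<30: break
        for _ in range(1500):
            a=p[rng.choice(len(p),3,0)];n=np.cross(a[1]-a[0],a[2]-a[0]);l=np.linalg.norm(n)
            if l<1e-5: continue
            n/=l; kk=abs((p-a[0])@n)<tol
            if kk.sum()>best: best=kk.sum();K=kk
        q=p[K];c=q.mean(0);n=np.linalg.svd(q-c)[2][2];n*=np.sign(n[2]+1e-9)
        e=np.ptp(q,0);print('  n',n.round(3),'c',c.round(4),'ext',e.round(3),best)
        p=p[~K]
if __name__=='__main__':
    w=dict(np.load('w1.npz'))
    for nm,C in [('scene',cloud(dict(np.load('scene0.npz')))),('top',cloud(dict(np.load('top0.npz')))),('wrist',fish(w))]:
        p=C.reshape(-1,3);p=p[~np.isnan(p[:,0])]
        p=p[((p>[.45,.30,.02])&(p<[.6,.37,.13])).all(1)]
        print(nm,len(p),p.min(0).round(3),p.max(0).round(3)); planes(p)
    cv2.imwrite('pics/w1c.png',cv2.resize(w['img'][220:350,280:450,::-1],(784,600),interpolation=cv2.INTER_CUBIC))
    r=w['range_z'][240:340,310:420];r=np.clip((r-r.min())/(np.ptp(r))*255,0,255).astype(np.uint8)
    cv2.imwrite('pics/w1d.png',cv2.resize(r,(660,600),interpolation=0))
E
python3 sl.py
```

```text
scene 736 [0.467 0.316 0.02 ] [0.561 0.351 0.112]
  n [-0.046 -0.999  0.006] c [0.5203 0.319  0.0621] ext [0.09  0.007 0.09 ] 190
  n [ 0.869 -0.03   0.494] c [0.5422 0.3335 0.0794] ext [0.036 0.032 0.066] 165
  n [-0.2   -0.942  0.268] c [0.5083 0.3407 0.0761] ext [0.088 0.033 0.084] 85
  n [ 0.918 -0.013  0.397] c [0.5448 0.3329 0.0621] ext [0.036 0.03  0.081] 64
top 551 [0.47  0.317 0.02 ] [0.56  0.353 0.11 ]
  n [0.05  0.999 0.013] c [0.5183 0.32   0.0613] ext [0.09  0.006 0.089] 199
  n [-0.083 -0.996  0.028] c [0.5098 0.3426 0.0726] ext [0.086 0.01  0.071] 116
  n [ 0.867 -0.039  0.498] c [0.5425 0.3332 0.0829] ext [0.03  0.029 0.055] 86
  n [-0.118 -0.991  0.06 ] c [0.5032 0.3465 0.0831] ext [0.077 0.009 0.068] 44
wrist 2176 [0.467 0.318 0.027] [0.549 0.353 0.11 ]
  n [-0.509  0.023  0.86 ] c [0.4989 0.3361 0.0913] ext [0.062 0.035 0.037] 681
  n [-0.498  0.022  0.867] c [0.5268 0.3338 0.0414] ext [0.047 0.019 0.028] 562
  n [-0.527 -0.006  0.85 ] c [0.5014 0.3362 0.0888] ext [0.057 0.03  0.036] 352
  n [-0.526  0.01   0.85 ] c [0.5043 0.3364 0.0873] ext [0.05  0.023 0.032] 179
```

View pics/w1c.png

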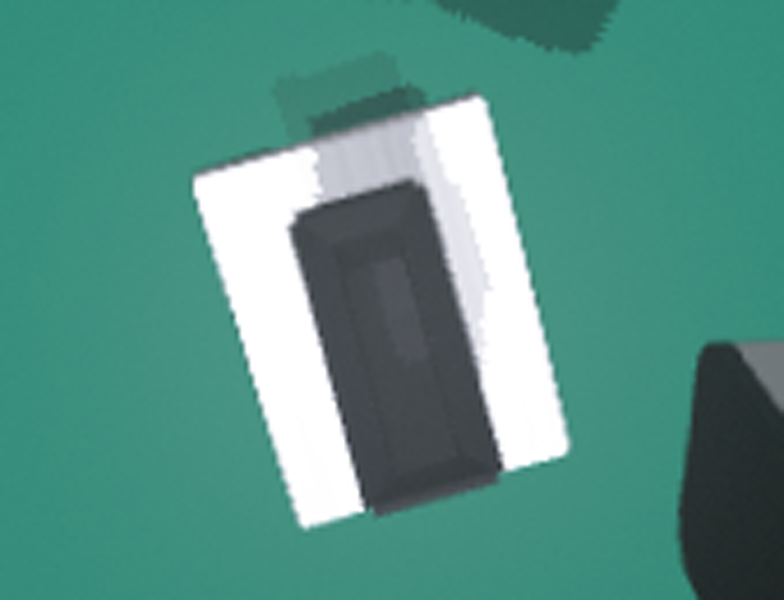

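Request:
step_arm(
  targets=[0.5,-4.0,0,0,-6.8,0,0,0.5,-4.0,0,0,-6.8,0,0,0.5,0,-3.9,1,0,0,0,0.5,0,-3.9,1,0,0,0,0.5,0,-3.9,1,0,0,0,0.5,0,-3.9,1,0,0,0,0.5,0,-3.9,1,0,0,0,0.5,0,-3.9,1,0,0,0,0.5,0,-3.9,1,0,0,0,0.5,0,-3.9,1,0,0,0,0.5,0,-3.9,1,0,0,0,0.5,0,-3.9,1,0,0,0,0.5,0,-3.9,1,0,0,0,0.5,0,-3.9,1,0,0,0,0.5,0,-3.9,1,0,0,0,0.5,0,-3.9,1,0,0,0,0.5,0,-3.9,1,0,0,0,0.5,0,-3.9,1,0,0,0,0.5,0,-3.9,1,0,0,0,0.5,0,-3.9,1,0,0,0],
)

```text
time_s: 4.02
tool_pos: [0.5109, -0.3913, 0.3702]
tcp_rot: [0.706, 0.035, 0.707, -0.034]
wrist_force: [0.9, 0.3, 1.3]
width: 0.0427
```

Request:
step_arm(
  targets=[0.5,4,0,0,0,0,0,0.5,4,0,0,0,0,0,0.5,4,0,0,0,0,0,0.5,4,0,0,0,0,0,0.5,0,0,0,0,0,0,0.5,0,0,0,0,0,0],
)

```text
time_s: 4.52
tool_pos: [0.509, -0.3893, 0.2094]
tcp_rot: [0.705, 0.036, 0.708, -0.034]
wrist_force: [0.2, 0.1, 2.3]
width: 0.0429
```

```bash
cat > ld.py <<'E'
from h import *
import sys
fn=sys.argv[1]
w=snap('wrist',fn+'.png'); W=fish(w).reshape(-1,3);W=W[~np.isnan(W[:,0])]
p,M,o=tool();print(p,M.round(3).tolist(),o['qpos'].round(2),o['width'],o['time_s'])
def box(lo,hi): return W[((W>lo)&(W<hi)).all(1)]
t=box([.45,-.42,.098],[.56,-.365,.115]);print('load top',rect(t[:,:2]),np.median(t[:,2]),len(t))
t=box([.44,-.43,.026],[.59,-.225,.034]);print('rack',rect(t[:,:2]),np.median(t[:,2]))
E
python3 ld.py w2
python3 - <<'E'
from h import *
W=fish(dict(np.load('w1.npz'))).reshape(-1,3);W=W[~np.isnan(W[:,0])]
W=W[((W>[.45,.30,.02])&(W<[.6,.37,.13])).all(1)]
a=np.radians(-2.6);xs=np.array([.866*np.cos(a),.866*np.sin(a),.5]);ys=np.array([-np.sin(a),np.cos(a),0]);zs=np.cross(xs,ys)
q=W@np.stack([xs,ys,zs]).T
print(zs,np.percentile(q[:,2],[50,90,98,99.5]))
top=np.percentile(q[:,2],98)
m=q[abs(q[:,2]-top)<.003];c=rect(m[:,:2]);print('rim',c,len(m))
f=q[abs(q[:,2]-(top-.058))<.003];cf=rect(f[:,:2]);print('floor',cf,len(f))
xy=np.array(c[0])/1000;print('mouth ctr',xs*xy[0]+ys*xy[1]+zs*top,'home',xs*xy[0]+ys*xy[1]+zs*(top-.058))
E
```

```text
[ 0.50990434 -0.3910066   0.21227537] [[0.0, 0.1, 0.995], [-0.0, 0.995, -0.1], [-1.0, -0.0, 0.0]] [-0.08  0.43  0.92  1.53 -0.34  1.36  2.34] 0.04274170456684288 4.5667
load top (array([ 506.5, -391.8]), 51.3, 12.0, -5.8) 0.10615975920585688 1284
rack (array([ 512.5, -328.2]), 163.5, 93.3, 83.9) 0.030180046370373415
[-0.49948528  0.02268149  0.866     ] [-0.16669404 -0.1617441  -0.16074568 -0.16021248]
rim (array([463.8, 357.8]), 71.1, 33.4, -0.7) 720
floor (array([463.2, 357.5]), 53.8, 16.3, -1.0) 613
mouth ctr [0.49775831 0.33556564 0.09269424] home [0.52672845 0.33425011 0.04246624]
```

View pics/w2.png

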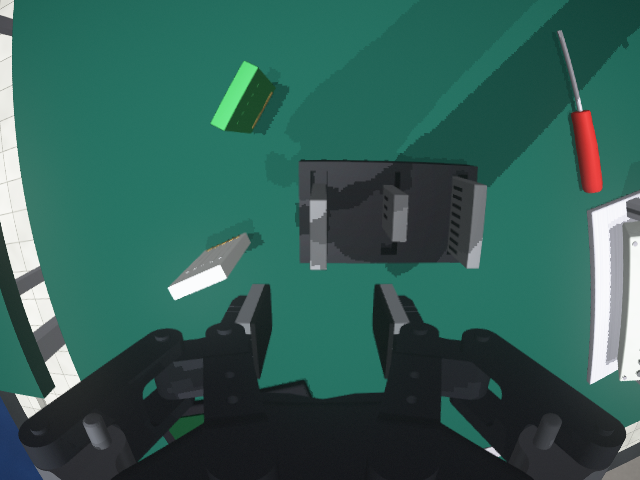

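Request:
step_arm(
  targets=[0.5,3.0,0,-0.3,0,0,0,0.5,4,0,0,0,0,0,0.5,3.6,0,0,0,0,0,0.5,2.5,0,0,0,0,0,0.5,1,0,0,0,0,0,0.5,0,0,0,0,0,0,0.5,0,0,0,0,0,0,1,0,0,0,0,0,0,1,0,0,0,0,0,0,1,0,0,0,0,0,0,1,0,0,0,0,0,0,1,0,0,0,0,0,0,1,0,0,0,0,0,0,1,0,0,0,0,0,0],
)

```text
time_s: 5.73
tool_pos: [0.507, -0.3923, 0.0728]
tcp_rot: [0.707, 0.036, 0.705, -0.036]
wrist_force: [0.9, 0.8, 6.1]
width: 0.0111
```

```bash
python3 ld.py w3
```

```text
[ 0.5070053  -0.39236268  0.07275361] [[0.004, 0.102, 0.995], [-0.001, 0.995, -0.102], [-1.0, -0.001, 0.004]] [-0.03  0.54  0.85  1.68 -0.45  1.12  2.42] 0.0111175158488579 5.7833
load top (array([ 505.8, -392.2]), 43.1, 42.6, -50.1) 0.10622280546985735 6331
rack (array([ 512.3, -327.2]), 164.2, 93.0, 84.1) 0.03019073734852437
```

View pics/w3.png

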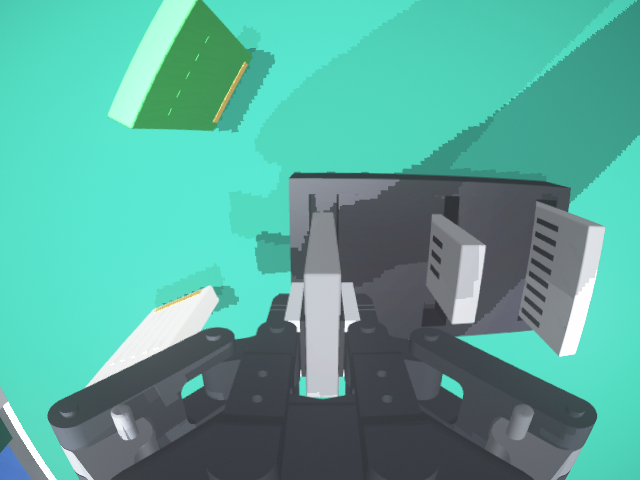

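Request:
step_arm(
  targets=[1,-2,0,0,0,0,0,1,-4,0,0,0,0,0,1,-4,0,0,0,0,0,1,-4,0,0,0,0,0,1,-4,0,0,0,0,0,1,-4,0,0,0,0,0,1,-4,0,0,0,0,0,1,-4,0,0,0,0,0,1,-4,2,-0.5,0,0,0,1,-0.5,4,-0.9,0,0,0,1,0,4,-0.9,0,0,0,1,0,4,-0.9,0,0,0,1,0,4,-0.9,0,0,0,1,0,4,-0.9,0,0,0,1,0,4,-0.9,0,0,0,1,0,4,-0.9,0,0,0,1,0,4,-0.9,0,0,0,1,0,4,-0.9,0,0,0,1,0,4,-0.9,0,0,0,1,0,4,-0.9,0,0,0],
)

```text
time_s: 7.45
tool_pos: [0.4484, 0.0764, 0.4129]
tcp_rot: [0.707, 0.037, 0.706, -0.036]
wrist_force: [1.3, 0.7, -2.3]
width: 0.0114
```

Request:
step_arm(
  targets=[1,0,4,-0.9,0,0,0,1,0,4,-0.9,0,0,0,1,0,4,-0.9,0,0,0,1,0,4,-0.9,0,0,0,1,0,4,-0.9,0,0,0,1,0,4,-0.9,0,0,0,1,0,1.5,-0.3,-3.3,0,0,1,0,0,0,0,-6,0,1,0,0,0,0,-6,0,1,0,0,0,0,-6,0,1,0,0,0,0,-6,0,1,0,0,0,0,-6,0,1,0,0,0,0,0,0,1,0,0,0,0,0,0],
)

```text
time_s: 8.62
tool_pos: [0.4174, 0.3344, 0.412]
tcp_rot: [0.865, 0.011, 0.501, -0.019]
wrist_force: [-0.5, -0.3, -1.1]
width: 0.0114
```

```bash
cat > ins.py <<'E'
from h import *
import sys
off=float(sys.argv[1]) # mm out from home
a=np.radians(-2.8);xs=np.array([.866*np.cos(a),.866*np.sin(a),.5]);ys=np.array([-np.sin(a),np.cos(a),0]);zs=np.cross(xs,ys)
home=np.array([.5267,.3343,.0425])
p,M,o=tool();print(p,o['qpos'].round(2),o['width'],o['wrist_force'].round(1),o['time_s'])
T=home+zs*(.0668+off/1000)
Md=np.stack([-zs,ys,xs],1)
print('shift cm (tool axes)',(M.T@(T-p)*100).round(2),'turn deg',np.degrees(R.from_matrix(M.T@Md).as_rotvec()).round(2))
print('out mm',((p-home)@zs-.0668)*1000,'lat x,y mm',(p-home)@xs*1000,(p-home)@ys*1000)
E
python3 ins.py 100
```

```text
[0.41743478 0.33439849 0.41200008] [-1.09 -0.21  0.05  1.75  0.48  1.36  0.45] 0.011443937000755824 [-0.5 -0.3 -1.1] 8.6167
shift cm (tool axes) [20.8   0.52 -8.97] turn deg [ 0.31 -0.15 -0.14]
out mm 307.7568628715993 lat x,y mm 90.23515730141192 -5.23921026107145
```

Request:
step_arm(
  targets=[1,3.5,0.1,-1.5,0.3,0,0,1,3.5,0.1,-1.5,0,0,0,1,3.5,0.1,-1.5,0,0,0,1,3.5,0.1,-1.5,0,0,0,1,3.5,0.1,-1.5,0,0,0,1,3.3,0,-1.5,0,0,0,1,0,0,0,0,0,0,1,0,0,0,0,0,0],
)

```text
time_s: 9.28
tool_pos: [0.4464, 0.3369, 0.1864]
tcp_rot: [0.865, 0.013, 0.501, -0.023]
wrist_force: [0.7, 0.2, -0.2]
width: 0.0111
```

```bash
python3 ins.py 45; python3 - <<'E'
from h import *
w=snap('wrist','w4.png');np.savez('w4.npz',**w)
W=fish(w).reshape(-1,3);W=W[~np.isnan(W[:,0])];W=W[((W>[.44,.30,.01])&(W<[.6,.37,.25])).all(1)]
a=np.radians(-2.8);xs=np.array([.866*np.cos(a),.866*np.sin(a),.5]);ys=np.array([-np.sin(a),np.cos(a),0]);zs=np.cross(xs,ys)
q=(W-[.5267,.3343,.0425])@np.stack([xs,ys,zs]).T
r=q[abs(q[:,2]-.058)<.004];print('rim',rect(r[:,:2]),len(r))
r=q[(q[:,2]>.105)&(q[:,2]<.15)&(abs(q[:,1])<.03)];print('module',rect(r[:,:2]),len(r), r.min(0).round(4) if len(r) else '')
E
```

```text
[0.44643135 0.33694183 0.18637562] [-1.06 -0.06  0.08  2.07  0.57  0.93  0.24] 0.011086122845596616 [ 0.7  0.2 -0.2] 9.2833
shift cm (tool axes) [ 5.3   0.14 -0.23] turn deg [-0.21 -0.14  0.18]
out mm 97.94722278785967 lat x,y mm 2.396388579452055 -1.2824334670784863
rim (array([-0.6,  0.2]), 69.7, 33.1, 0.5) 1377
module (array([-23.1,  -1.3]), 11.9, 1.6, -89.4) 262 [-0.0239 -0.0072  0.1051]
```

View pics/w4.png

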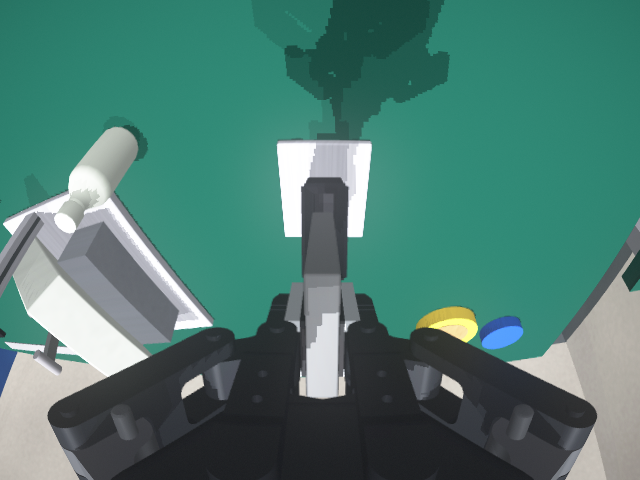

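Request:
step_arm(
  targets=[1,1.5,0.15,-0.2,0,0,0,1,1.5,0,0,0,0,0,1,1.5,0,0,0,0,0,1,0.8,0,0,0,0,0,1,0.8,0,0,0,0,0,1,0,0,0,0,0,0],
)

```text
time_s: 9.83
tool_pos: [0.4754, 0.339, 0.1353]
tcp_rot: [0.866, 0.015, 0.499, -0.021]
wrist_force: [1.1, -2.4, -4.0]
width: 0.0112
```

```bash
python3 ins.py 0
```

```text
[0.47537765 0.33904653 0.13529813] [-1.03  0.04  0.11  2.09  0.61  0.8   0.21] 0.011189043188727685 [ 1.1 -2.4 -4. ] 9.8333
shift cm (tool axes) [ 3.93 -0.23 -0.19] turn deg [-0.25  0.08 -0.11]
out mm 39.30965452570273 lat x,y mm 1.8061793397439323 2.233773897272039
```

Request:
step_arm(
  targets=[1,0,-0.2,-0.1,0,0,0,1,0.8,0,0,0,0,0,1,0.8,0,0,0,0,0,1,0.8,0,0,0,0,0,1,0.5,0,0,0,0,0,1,0,0,0,0,0,0],
)

```text
time_s: 10.33
tool_pos: [0.4879, 0.336, 0.1067]
tcp_rot: [0.866, 0.013, 0.5, -0.021]
wrist_force: [0.9, -0.3, -1.6]
width: 0.011
```

```bash
python3 ins.py 0
```

```text
[0.48789662 0.33596109 0.10673835] [-1.02  0.09  0.12  2.1   0.63  0.73  0.19] 0.011004709770219955 [ 0.9 -0.3 -1.6] 10.3333
shift cm (tool axes) [0.83 0.02 0.15] turn deg [-0.08 -0.01 -0.05]
out mm 8.249511070969357 lat x,y mm -1.5147073041287054 -0.23642492762314557
```

Good, low force. The last stretch to the floor.

Request:
step_arm(
  targets=[1,0.3,0,0.05,0,0,0,1,0.3,0,0,0,0,0,1,0.2,0,0,0,0,0,1,0.1,0,0,0,0,0,1,0.1,0,0,0,0,0,1,0,0,0,0,0,0],
)

```text
time_s: 10.83
tool_pos: [0.4927, 0.3362, 0.0993]
tcp_rot: [0.866, 0.013, 0.5, -0.021]
wrist_force: [0.2, 0.0, -3.1]
width: 0.011
```

```bash
python3 ins.py 0
```

```text
[0.49272075 0.33623399 0.09927566] [-1.01  0.11  0.13  2.1   0.64  0.71  0.19] 0.011029987531233309 [ 0.2  0.  -3.1] 10.8333
shift cm (tool axes) [-0.06 -0.03  0.11] turn deg [-0.09 -0.   -0.11]
out mm -0.6156991610001966 lat x,y mm -1.0848857250634023 0.27179824691883714
```

Request:
step_arm(
  targets=[1,0.1,0,0,0,0,0,1,0.1,0,0,0,0,0,1,0.1,0,0,0,0,0,1,0,0,0,0,0,0],
)

```text
time_s: 11.17
tool_pos: [0.4933, 0.3368, 0.0986]
tcp_rot: [0.866, 0.013, 0.5, -0.021]
wrist_force: [-14.0, -4.0, 15.5]
width: 0.0111
```

```bash
python3 ins.py 0
```

```text
[0.49332716 0.33683422 0.09861887] [-1.01  0.11  0.13  2.1   0.64  0.71  0.19] 0.011125905730587433 [-14.   -4.   15.5] 11.1667
shift cm (tool axes) [-0.15 -0.09  0.09] turn deg [-0.11  0.02 -0.1 ]
out mm -1.4726614037610526 lat x,y mm -0.914149457782034 0.9009352887582508
```

Request:
step_arm(
  targets=[0.5,-0.1,0,0,0,0,0,0.5,0,0,0,0,0,0,0.5,0,0,0,0,0,0,0.5,0,0,0,0,0,0,0.5,-2,0,0,0,0,0,0.5,-4,0,0,0,0,0,0.5,-4,0,0,0,0,0,0.5,-2,0,0,0,0,0,0.5,0,0,0,0,0,0,0.5,0,0,0,0,0,0],
)

```text
time_s: 12.0
tool_pos: [0.434, 0.3397, 0.2028]
tcp_rot: [0.866, 0.014, 0.499, -0.02]
wrist_force: [-0.2, 0.4, -0.0]
width: 0.0424
```

```bash
cat > pan.py <<'E'
from h import *
n=np.array([.1135,-.562,.819]);n/=np.linalg.norm(n)
X=np.array([0,0,1])-n[2]*n;X/=np.linalg.norm(X);Y=np.cross(n,X);A=np.stack([X,Y,n]) # rows
if __name__=='__main__':
    print(A.round(3).tolist())
    for c in ['scene','top']:
        s=dict(np.load(c+'0.npz'));C=cloud(s);W=C.reshape(-1,3)
        q=W[((W>[.5,-.1,.03])&(W<[.8,.2,.2])).all(1)]
        k=abs(q@n-np.median((q@n)[abs(q@n-.1407)<.01]))<.004
        r=rect((q[k]@A.T)[:,:2]);print(c,'face',r,'d',np.median(q[k]@n))
        rl=W[((W>[.4,-.2,.29])&(W<[.85,.3,.34])).all(1)];print(' rail',(rl@A.T).min(0).round(4),(rl@A.T).max(0).round(4))
        P=(W@A.T);zz=P[:,2]-np.median(q[k]@n)
        # bits off the face: button and bar
        sel=(zz>.006)&(zz<.06)&((W>[.5,-.1,.05])&(W<[.8,.2,.25])).all(1)
        t=P[sel]; 
        for a in t[::max(1,len(t)//40)]: print('   ',(a-[0,0,np.median(q[k]@n)]).round(3))
E
python3 pan.py; python3 - <<'E'
from h import *
w=snap('wrist','w5.png');np.savez('w5.npz',**w)
W=fish(w).reshape(-1,3);W=W[~np.isnan(W[:,0])];W=W[((W>[.43,.30,.01])&(W<[.6,.37,.25])).all(1)]
a=np.radians(-2.8);xs=np.array([.866*np.cos(a),.866*np.sin(a),.5]);ys=np.array([-np.sin(a),np.cos(a),0]);zs=np.cross(xs,ys)
q=(W-[.5267,.3343,.0425])@np.stack([xs,ys,zs]).T
r=q[abs(q[:,2]-.058)<.004];print('rim',rect(r[:,:2]),np.median(r[:,2]),len(r))
r=q[(q[:,2]>.085)&(abs(q[:,1])<.03)&(q[:,2]<.12)];t=np.percentile(r[:,2],90);print('module',rect(r[abs(r[:,2]-t)<.003][:,:2]),t,len(r))
print(tool()[0],tool()[2]['wrist_force'])
E
```

```text
[[-0.162, 0.803, 0.573], [-0.98, -0.198, -0.0], [0.114, -0.562, 0.819]]
scene face (array([ -24.3, -643.8]), 239.2, 163.5, -89.7) d 0.14036123547726786
 rail [ 0.0647 -0.764   0.3005] [ 0.0988 -0.5058  0.3373]
    [-0.02  -0.518  0.053]
    [-0.028 -0.526  0.042]
    [-0.042 -0.528  0.021]
    [ 0.038 -0.58   0.038]
    [ 0.037 -0.58   0.033]
    [ 0.039 -0.584  0.035]
    [ 0.038 -0.586  0.034]
    [ 0.039 -0.588  0.035]
    [ 0.038 -0.59   0.034]
    [ 0.037 -0.592  0.033]
    [ 0.036 -0.595  0.035]
    [ 0.036 -0.599  0.039]
    [ 0.03  -0.599  0.038]
    [ 0.01  -0.589  0.018]
    [ 0.037 -0.603  0.037]
    [ 0.014 -0.593  0.02 ]
    [ 0.039 -0.605  0.036]
    [ 0.03  -0.606  0.037]
    [ 0.    -0.591  0.011]
    [ 0.033 -0.61   0.039]
    [ 0.006 -0.596  0.015]
    [ 0.035 -0.612  0.038]
    [ 0.005 -0.598  0.014]
    [ 0.032 -0.612  0.033]
    [ 0.007 -0.6    0.013]
    [ 0.    -0.602  0.007]
    [-0.009 -0.676  0.009]
    [-0.011 -0.68   0.01 ]
    [-0.094 -0.667  0.006]
    [-0.013 -0.689  0.011]
    [ 0.004 -0.762  0.056]
    [-0.006 -0.763  0.055]
    [-0.018 -0.762  0.052]
[... 1108 characters left out ...]

    [ 0.038 -0.595  0.029]
    [ 0.033 -0.594  0.036]
    [ 0.017 -0.594  0.023]
    [-0.002 -0.596  0.009]
    [ 0.034 -0.591  0.036]
    [ 0.017 -0.592  0.023]
    [-0.002 -0.593  0.007]
    [ 0.034 -0.588  0.036]
    [ 0.01  -0.591  0.01 ]
    [ 0.036 -0.586  0.037]
    [ 0.038 -0.585  0.031]
    [ 0.034 -0.583  0.039]
    [ 0.04  -0.581  0.038]
    [ 0.03  -0.58   0.035]
    [-0.042 -0.52   0.023]
    [-0.004 -0.51   0.057]
    [-0.028 -0.509  0.034]
    [-0.017 -0.51   0.027]
rim (array([ 0.3, -0.1]), 71.0, 32.8, -0.3) 0.05637565222893245 1513
module (array([-2.8,  1.8]), 50.4, 11.1, -0.4) 0.10009399234754135 1397
[0.43399502 0.33853409 0.2012007 ] [-0.01171448 -0.27537691 -0.43032597]
```

View pics/w5.png

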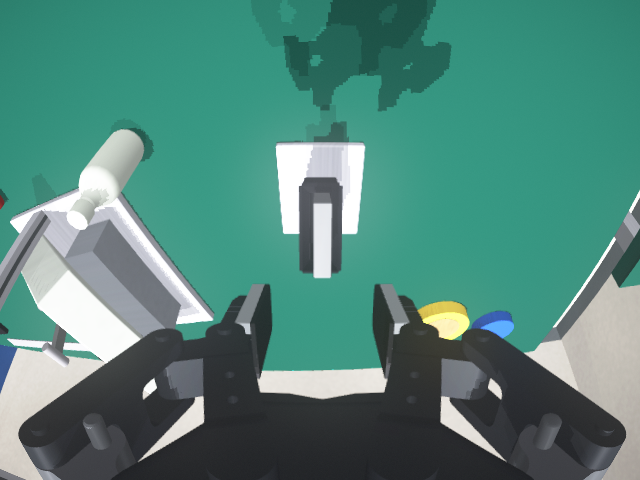

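```bash
cat > plan.py <<'E'
from pan import *
PC=A.T@np.array([-.0238,-.636,.1402])   # panel centre
def pw(x,y,z): return PC+A.T@(np.array([x,y,z])/1000)
def ori(t):
    c,s=np.cos(np.radians(t)),np.sin(np.radians(t)); x=-(n*c-X*s); z=-(X*c+n*s); return np.stack([x,np.cross(z,x),z],1)
def rows(g,p0,M0,p1,M1,N):
    rv=R.from_matrix(M0.T@M1).as_rotvec(); out=[]
    Ms=[M0@R.from_rotvec(rv*k/N).as_matrix() for k in range(N+1)]
    for k in range(N): 
        out.append([g]+list((Ms[k].T@(p1-p0)/N*100).round(1)+0.)+list(np.degrees(rv/N).round(1)+0.))
    return out
def show(p1,M1,N,g=1,p0=None,M0=None):
    p,M,o=tool(); p0=p if p0 is None else p0; M0=M if M0 is None else M0
    print('at',p.round(4),'panel mm',((p-PC)@A.T*1000).round(1),'q',o['qpos'].round(2),'F',o['wrist_force'].round(1),'w',round(o['width'],4),'t',o['time_s'])
    print('total shift cm',(M0.T@(p1-p0)*100).round(2),'turn',np.degrees(R.from_matrix(M0.T@M1).as_rotvec()).round(1))
    if N: print(str(sum(rows(g,p0,M0,p1,M1,N),[])))
E
python3 - <<'E'
from plan import *
print('PC',PC,'button',pw(8,-45,12),'bar',pw(58.3,40,32.1)); print(ori(25).round(3).tolist())
p,M,o=tool()
show(np.array([.434,.338,.45]),M,7)
show(np.array([.46,-.28,.45]),ori(25),18,p0=np.array([.434,.338,.45]))
E
```

```text
PC [0.64319001 0.02797896 0.1012041 ] button [0.68736444 0.03656544 0.11562257] bar [0.59817131 0.04883048 0.16093542]
[[-0.171, 0.98, 0.099], [0.849, 0.198, -0.49], [-0.5, 0.0, -0.866]]
at [0.434  0.3385 0.2012] panel mm [ 340.6  143.6 -116.4] q [-1.07 -0.09  0.06  2.07  0.56  0.96  0.24] F [-0.  -0.3 -0.4] w 0.0426 t 12.05
total shift cm [-2.155e+01  1.000e-02  1.244e+01] turn [0. 0. 0.]
[1, np.float64(-3.1), np.float64(0.0), np.float64(1.8), np.float64(0.0), np.float64(0.0), np.float64(0.0), 1, np.float64(-3.1), np.float64(0.0), np.float64(1.8), np.float64(0.0), np.float64(0.0), np.float64(0.0), 1, np.float64(-3.1), np.float64(0.0), np.float64(1.8), np.float64(0.0), np.float64(0.0), np.float64(0.0), 1, np.float64(-3.1), np.float64(0.0), np.float64(1.8), np.float64(0.0), np.float64(0.0), np.float64(0.0), 1, np.float64(-3.1), np.float64(0.0), np.float64(1.8), np.float64(0.0), np.float64(0.0), np.float64(0.0), 1, np.float64(-3.1), np.float64(0.0), np.float64(1.8), np.float64(0.0), np.float64(0.0), np.float64(0.0), 1, np.float64(-3.1), np.float64(0.0), np.float64(1.8), np.float64(0.0)
[... 1460 characters left out ...]
4(2.2), np.float64(4.5), np.float64(4.2), np.float64(1.2), 1, np.float64(-1.9), np.float64(-1.8), np.float64(2.2), np.float64(4.5), np.float64(4.2), np.float64(1.2), 1, np.float64(-2.1), np.float64(-1.6), np.float64(2.2), np.float64(4.5), np.float64(4.2), np.float64(1.2), 1, np.float64(-2.3), np.float64(-1.4), np.float64(2.2), np.float64(4.5), np.float64(4.2), np.float64(1.2), 1, np.float64(-2.5), np.float64(-1.2), np.float64(2.1), np.float64(4.5), np.float64(4.2), np.float64(1.2), 1, np.float64(-2.6), np.float64(-0.9), np.float64(2.0), np.float64(4.5), np.float64(4.2), np.float64(1.2), 1, np.float64(-2.8), np.float64(-0.7), np.float64(1.9), np.float64(4.5), np.float64(4.2), np.float64(1.2)]
```

Request:
step_arm(
  targets=[1,-3.1,0,1.8,0,0,0,1,-3.1,0,1.8,0,0,0,1,-3.1,0,1.8,0,0,0,1,-3.1,0,1.8,0,0,0,1,-3.1,0,1.8,0,0,0,1,-3.1,0,1.8,0,0,0,1,-3.1,0,1.8,0,0,0],
)

```text
time_s: 12.63
tool_pos: [0.4352, 0.3373, 0.4519]
tcp_rot: [0.865, 0.013, 0.501, -0.022]
wrist_force: [-0.2, 1.0, 0.3]
width: -0.0004
```

Request:
step_arm(
  targets=[1,0.1,-3.4,0.3,4.5,4.2,1.2,1,0,-3.4,0.5,4.5,4.2,1.2,1,-0.1,-3.3,0.8,4.5,4.2,1.2,1,-0.2,-3.3,1.1,4.5,4.2,1.2,1,-0.4,-3.2,1.3,4.5,4.2,1.2,1,-0.5,-3.0,1.5,4.5,4.2,1.2,1,-0.7,-2.9,1.7,4.5,4.2,1.2,1,-0.9,-2.8,1.8,4.5,4.2,1.2,1,-1.1,-2.6,2.0,4.5,4.2,1.2,1,-1.3,-2.4,2.1,4.5,4.2,1.2,1,-1.5,-2.2,2.2,4.5,4.2,1.2,1,-1.7,-2.0,2.2,4.5,4.2,1.2,1,-1.9,-1.8,2.2,4.5,4.2,1.2,1,-2.1,-1.6,2.2,4.5,4.2,1.2,1,-2.3,-1.4,2.2,4.5,4.2,1.2,1,-2.5,-1.2,2.1,4.5,4.2,1.2,1,-2.6,-0.9,2.0,4.5,4.2,1.2,1,-2.8,-0.7,1.9,4.5,4.2,1.2],
)

```text
time_s: 14.13
tool_pos: [0.4711, -0.0948, 0.4192]
tcp_rot: [0.411, 0.462, 0.766, -0.176]
wrist_force: [0.7, 1.1, -0.4]
width: 0.0001
```

```bash
sed -i 's/print(str(sum(rows(g,p0,M0,p1,M1,N),\[\])))/print([float(v) for v in sum(rows(g,p0,M0,p1,M1,N),[])])/' plan.py; python3 - <<'E'
from plan import *
show(pw(-10,-45,130)+np.array([0,-.1,0]),ori(25),10)
snap('scene','s6.png')
E
```

```text
at [ 0.4711 -0.0948  0.4192] panel mm [111.7 193.  310. ] q [ 0.47  0.25 -0.03  1.31 -0.47  2.05  0.9 ] F [ 0.7  1.1 -0.4] w 0.0001 t 14.1333
total shift cm [ 8.93 14.93 27.1 ] turn [17.7 21.5 10.6]
[1.0, 0.9, 1.5, 2.7, 1.8, 2.2, 1.1, 1.0, 0.8, 1.6, 2.7, 1.8, 2.2, 1.1, 1.0, 0.7, 1.6, 2.7, 1.8, 2.2, 1.1, 1.0, 0.7, 1.7, 2.7, 1.8, 2.2, 1.1, 1.0, 0.6, 1.8, 2.6, 1.8, 2.2, 1.1, 1.0, 0.5, 1.8, 2.6, 1.8, 2.2, 1.1, 1.0, 0.5, 1.9, 2.5, 1.8, 2.2, 1.1, 1.0, 0.4, 2.0, 2.5, 1.8, 2.2, 1.1, 1.0, 0.4, 2.0, 2.5, 1.8, 2.2, 1.1, 1.0, 0.3, 2.1, 2.4, 1.8, 2.2, 1.1]
```

View pics/s6.png

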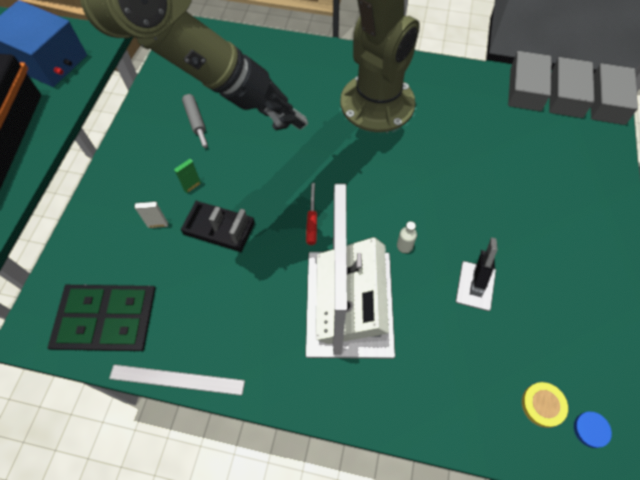

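Request:
step_arm(
  targets=[1.0,0.9,1.5,2.7,1.8,2.2,1.1,1.0,0.8,1.6,2.7,1.8,2.2,1.1,1.0,0.7,1.6,2.7,1.8,2.2,1.1,1.0,0.7,1.7,2.7,1.8,2.2,1.1,1.0,0.6,1.8,2.6,1.8,2.2,1.1,1.0,0.5,1.8,2.6,1.8,2.2,1.1,1.0,0.5,1.9,2.5,1.8,2.2,1.1,1.0,0.4,2.0,2.5,1.8,2.2,1.1,1.0,0.4,2.0,2.5,1.8,2.2,1.1,1.0,0.3,2.1,2.4,1.8,2.2,1.1],
)

```text
time_s: 15.02
tool_pos: [0.7048, -0.1432, 0.2005]
tcp_rot: [0.196, 0.614, 0.747, -0.164]
wrist_force: [-0.3, 0.6, 1.2]
width: 0.0002
```

```bash
cat > hov.py <<'E'
from plan import *
import sys
a=[float(v) for v in sys.argv[1:]]  # x y z tilt N
show(pw(*a[:3]),ori(a[3]),int(a[4]))
E
python3 hov.py 0 -45 40 25 6; python3 -c "
from h import *
snap('wrist','w7.png')"
```

```text
at [ 0.7048 -0.1432  0.2005] panel mm [-90.4 -26.5 184.6] q [ 0.51  0.99 -0.02  0.83 -0.81  2.    0.6 ] F [-0.3  0.6  1.2] w 0.0002 t 15.0167
total shift cm [16.95  1.77 -1.98] turn [-0.4 -0.4 -0.2]
[1.0, 2.8, 0.3, -0.3, -0.1, -0.1, 0.0, 1.0, 2.8, 0.3, -0.3, -0.1, -0.1, 0.0, 1.0, 2.8, 0.3, -0.3, -0.1, -0.1, 0.0, 1.0, 2.8, 0.3, -0.3, -0.1, -0.1, 0.0, 1.0, 2.8, 0.3, -0.3, -0.1, -0.1, 0.0, 1.0, 2.8, 0.3, -0.3, -0.1, -0.1, 0.0]
```

View pics/w7.png

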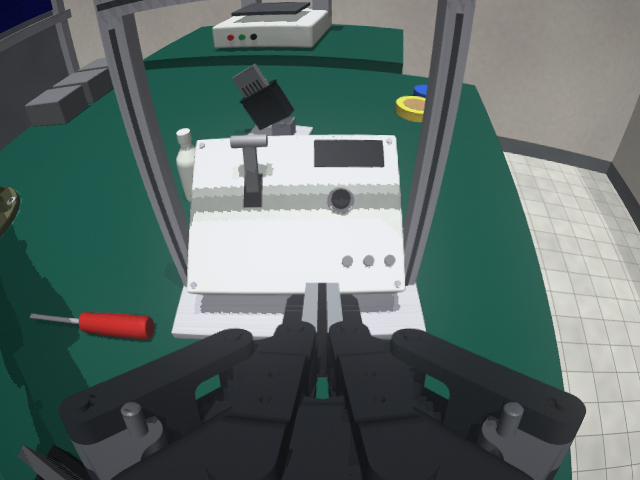

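```bash
cat > wb.py <<'E'
from plan import *
import sys
w=snap('wrist',sys.argv[1]+'.png'); np.savez('wl.npz',**w); P=(fish(w)-PC)@A.T*1000
k=(abs(P[...,0]-8)<25)&(abs(P[...,1]+45)<25)&(P[...,2]>9)&(P[...,2]<16)
f=(abs(P[...,0]-8)<50)&(abs(P[...,1])<80)&(abs(P[...,2])<5)
print('button top',np.nanmedian(P[k],0).round(1),k.sum(),'face z',np.nanmedian(P[f][:,2]))
b=(P[...,0]>-40)&(P[...,0]<80)&(abs(P[...,1]-40)<25)&(P[...,2]>22)&(P[...,2]<65)
q=P[b]; print('bar/lever off face',q.min(0).round(1),np.median(q,0).round(1),q.max(0).round(1),len(q)) if len(q) else print('no lever seen')
E
python3 wb.py w8
```

```text
button top [  7.  -44.7  10.7] 274 face z -0.9005714828185645
bar/lever off face [38.5 23.1 22. ] [52.7 39.6 34.6] [63.  57.3 38.6] 692
```

Request:
step_arm(
  targets=[1,2.8,0.3,-0.3,0,0,0,1,2.8,0.3,-0.3,0,0,0,1,2.8,0.3,-0.3,0,0,0,1,2.8,0.3,-0.3,0,0,0,1,2.8,0.3,-0.3,0,0,0,1,1.8,0.3,-0.3,0,0,0,1,0,0,0,0,0,0,1,0,0,0,0,0,0],
)

```text
time_s: 15.78
tool_pos: [0.6931, 0.0053, 0.1432]
tcp_rot: [0.199, 0.613, 0.747, -0.162]
wrist_force: [-0.2, -0.6, -0.2]
width: 0.0002
```

```bash
python3 hov.py 8 -45 20 25 0;python3 wb.py w9
```

```text
at [0.6931 0.0053 0.1432] panel mm [ -2.2 -44.4  52.8] q [ 0.38  0.86 -0.06  1.18 -0.82  1.73  0.67] F [-0.2 -0.6 -0.2] w 0.0002 t 15.7833
total shift cm [3.4  0.05 0.48] turn [ 0.1 -0.3 -0.2]
button top [ 11.9 -45.2  10.7] 320 face z -0.8163154393217531
bar/lever off face [37.7 22.6 22. ] [53.5 38.2 34.9] [63.3 57.2 39.1] 1875
```

View pics/w9.png

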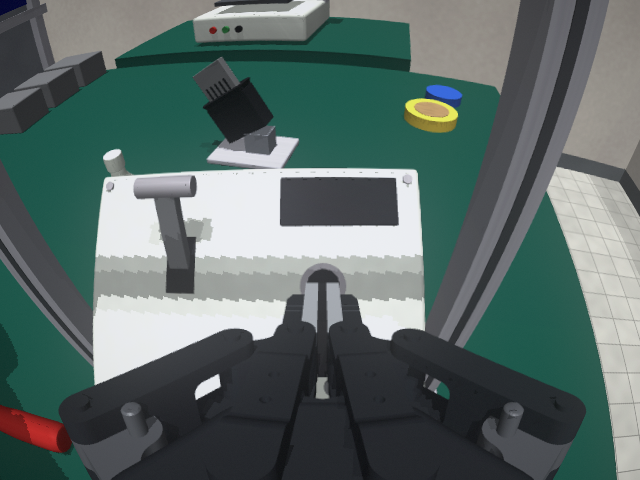

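Request:
step_arm(
  targets=[1,1.5,0.05,0.1,0,0,0,1,1.2,0,0.1,0,0,0,1,1.1,0,0,0,0,0,1,0,0,0,0,0,0,1,0.2,0,0.1,0,0,0,1,0.2,0,0.1,0,0,0,1,0.2,0,0.1,0,0,0,1,0,0,0,0,0,0],
)

```text
time_s: 16.5
tool_pos: [0.6877, 0.0387, 0.1171]
tcp_rot: [0.198, 0.614, 0.746, -0.161]
wrist_force: [-0.4, -0.5, 2.4]
width: 0.0
```

```bash
python3 hov.py 12 -45 7 25 0;python3 wb.py w10
```

```text
at [0.6877 0.0387 0.1171] panel mm [ 10.5 -45.7  12. ] q [ 0.36  0.86 -0.08  1.25 -0.83  1.66  0.69] F [-0.4 -0.5  2.4] w 0.0 t 16.5
total shift cm [ 0.52 -0.08  0.08] turn [ 0.  -0.4 -0.4]
button top [nan nan nan] 0 face z -0.8289229141898857
bar/lever off face [32.5 22.2 22. ] [48.  37.4 39.8] [58.2 57.3 44.2] 3179
  return np.nanmean(a, axis, out=out, keepdims=keepdims)
```

View pics/w10.png

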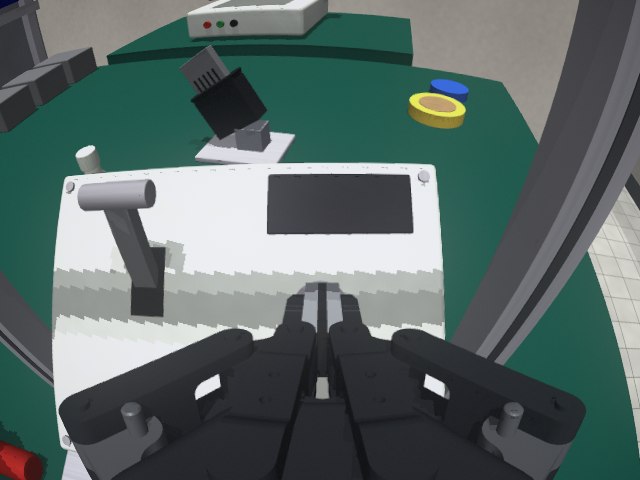

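Request:
step_arm(
  targets=[1,0.1,0,0,0,0,0,1,0,0,0,0,0,0,1,0,0,0,0,0,0,1,0,0,0,0,0,0,1,0,0,0,0,0,0,1,0,0,0,0,0,0],
)

```text
time_s: 17.05
tool_pos: [0.6874, 0.04, 0.116]
tcp_rot: [0.198, 0.614, 0.746, -0.161]
wrist_force: [1.2, -3.3, 0.3]
width: 0.0001
```

```bash
python3 hov.py 12 -45 7 25 0;python3 wb.py w11 2>/dev/null
```

```text
at [0.6874 0.04   0.116 ] panel mm [ 11.  -45.7  10.4] q [ 0.36  0.86 -0.08  1.25 -0.83  1.65  0.69] F [ 1.2 -3.3  0.3] w 0.0001 t 17.05
total shift cm [ 0.35 -0.07  0.05] turn [-0.  -0.4 -0.3]
button top [nan nan nan] 0 face z -0.8229734270979514
bar/lever off face [29.1 22.2 22. ] [43.7 37.  43.2] [53.5 57.5 47.8] 3415
```

View pics/w11.png

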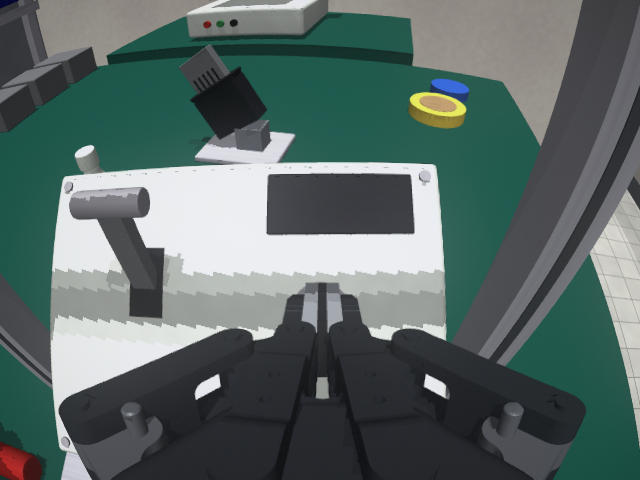

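Request:
step_arm(
  targets=[1,0.15,0,0.1,0,0,0,1,0.15,0,0.1,0,0,0,1,0,0,0,0,0,0,1,0,0,0,0,0,0,1,0,0,0,0,0,0],
)

```text
time_s: 17.52
tool_pos: [0.687, 0.0419, 0.1133]
tcp_rot: [0.198, 0.614, 0.747, -0.161]
wrist_force: [-0.8, -3.6, 3.2]
width: 0.0001
```

```bash
python3 hov.py 12 -45 7 25 0;python3 wb.py w12 2>/dev/null
```

```text
at [0.687  0.0419 0.1133] panel mm [ 11.  -45.7   7.1] q [ 0.36  0.86 -0.08  1.26 -0.83  1.65  0.7 ] F [-0.8 -3.6  3.2] w 0.0001 t 17.5167
total shift cm [ 0.05 -0.07 -0.08] turn [ 0.  -0.4 -0.3]
button top [ 18.9 -44.6  15.6] 35 face z -0.8265082692824574
bar/lever off face [-15.6  21.6  22. ] [-6.5 36.3 43.8] [ 8.9 57.8 47.9] 3564
```

Request:
step_arm(
  targets=[1,-1.5,0,-0.1,0,0,0,1,-2,0,-0.1,0,0,0,1,-2.2,0,-0.1,0,0,0,1,-0.6,0,2.5,0,0,0,1,-0.6,0,2.5,0,0,0,1,0,0,0,0,0,0,1,0,0,0,0,0,0],
)

```text
time_s: 18.15
tool_pos: [0.7022, -0.0408, 0.104]
tcp_rot: [0.196, 0.614, 0.747, -0.162]
wrist_force: [0.7, 0.7, 0.4]
width: -0.0001
```

```bash
python3 hov.py -60 40 50 25 0;python3 wb.py w13
```

```text
at [ 0.7022 -0.0408  0.104 ] panel mm [-63.2 -44.3  47.6] q [ 0.42  0.96 -0.05  1.09 -0.8   1.76  0.7 ] F [0.7 0.7 0.4] w -0.0001 t 18.15
total shift cm [-0.11 -8.43 -0.36] turn [-0.2 -0.5 -0.3]
button top [  6.9 -44.9  10.7] 739 face z -0.920543634350023
bar/lever off face [-16.   22.2  22.1] [-10.5  37.4  44.6] [ 8.  56.8 47.8] 1724
```

View pics/w13.png

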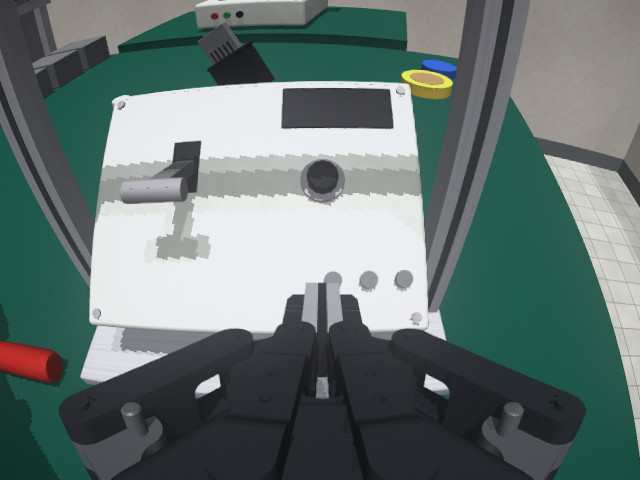

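Request:
step_arm(
  targets=[1,0,-2.8,-0.1,0,0,0,1,0,-2.8,-0.1,0,0,0,1,0,-2.8,-0.1,0,0,0,1,1.4,0,0,0,0,0,1,1.4,0,0,0,0,0,1,0,0,0,0,0,0,1,0,0,0,0,0,0],
)

```text
time_s: 18.78
tool_pos: [0.6161, -0.0276, 0.0958]
tcp_rot: [0.198, 0.613, 0.748, -0.16]
wrist_force: [0.2, -0.5, 0.9]
width: -0.0003
```

```bash
python3 hov.py -50 40 22 25 0;python3 wb.py w14
```

```text
at [ 0.6161 -0.0276  0.0958] panel mm [-43.4  37.5  23.7] q [ 0.45  0.81 -0.04  1.38 -0.77  1.68  0.83] F [ 0.2 -0.5  0.9] w -0.0003 t 18.7833
total shift cm [-0.13 -0.25  0.67] turn [ 0.2 -0.5 -0.2]
button top [  7.3 -44.1  10.8] 788 face z -0.827538885800803
bar/lever off face [-40.   22.6  22. ] [-11.   39.2  44.6] [ 8.1 56.8 48.4] 3376
```

View pics/w14.png

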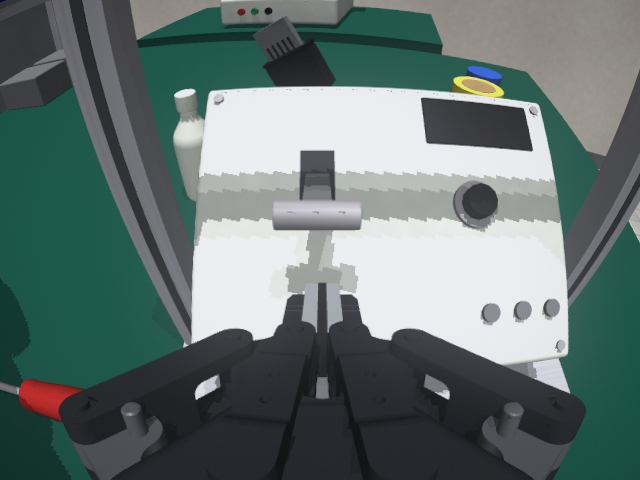

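Well placed below the bar. Sweep upslope 45 mm, then look.

Request:
step_arm(
  targets=[1,0.4,-0.1,-0.7,0,0,0,1,0.3,0,-0.7,0,0,0,1,0.3,0,-0.7,0,0,0,1,0.3,0,-0.7,0,0,0,1,0.3,0,-0.7,0,0,0,1,0.3,0,-0.7,0,0,0,1,0,0,0,0,0,0],
)

```text
time_s: 19.42
tool_pos: [0.6075, 0.0073, 0.1237]
tcp_rot: [0.199, 0.614, 0.747, -0.16]
wrist_force: [0.0, -1.5, -0.3]
width: -0.0
```

```bash
python3 hov.py 30 40 22 25 0;python3 wb.py w15
```

```text
at [0.6075 0.0073 0.1237] panel mm [ 2.1 39.1 26. ] q [ 0.43  0.73 -0.06  1.45 -0.79  1.66  0.8 ] F [ 0.  -1.5 -0.3] w -0.0 t 19.4167
total shift cm [ 1.56 -0.09 -2.35] turn [ 0.2 -0.4 -0.3]
button top [  7.7 -44.3  10.8] 838 face z -0.8097140225907715
bar/lever off face [-29.1  22.7  34.5] [ 7.1 39.5 53.8] [18.7 56.9 65. ] 5982
```

View pics/w15.png

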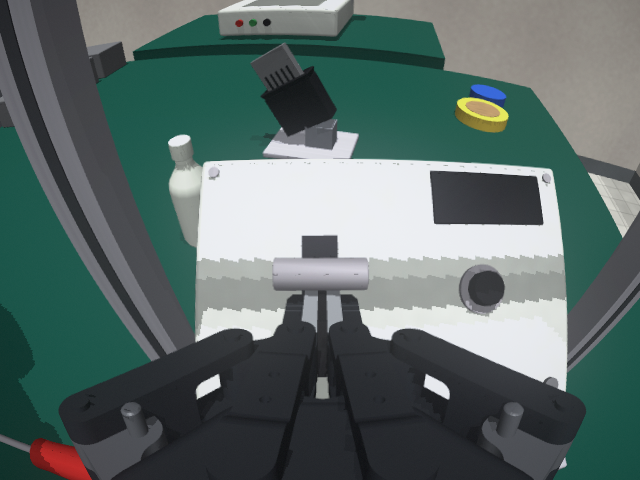

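Request:
step_arm(
  targets=[1,0.4,0,-0.7,0,0,0,1,0.4,0,-0.7,0,0,0,1,0.4,0,-0.7,0,0,0,1,0.4,0,-0.6,0,0,0,1,0,0,0,0,0,0,1,0,0,0,0,0,0],
)

```text
time_s: 19.97
tool_pos: [0.6019, 0.0337, 0.1381]
tcp_rot: [0.198, 0.614, 0.747, -0.161]
wrist_force: [-0.9, -0.3, 0.2]
width: -0.0
```

```bash
python3 hov.py 36 40 22 25 0;python3 wb.py w16
```

```text
at [0.6019 0.0337 0.1381] panel mm [32.5 39.3 22.3] q [ 0.41  0.69 -0.07  1.49 -0.81  1.64  0.78] F [-0.9 -0.3  0.2] w -0.0 t 19.9667
total shift cm [ 0.18 -0.07 -0.31] turn [ 0.1 -0.4 -0.2]
button top [  8.8 -44.8  10.9] 768 face z -0.789287778648939
bar/lever off face [ 1.7 18.1 22.1] [38.1 39.7 37.5] [63.2 60.5 65. ] 6829
```

View pics/w16.png

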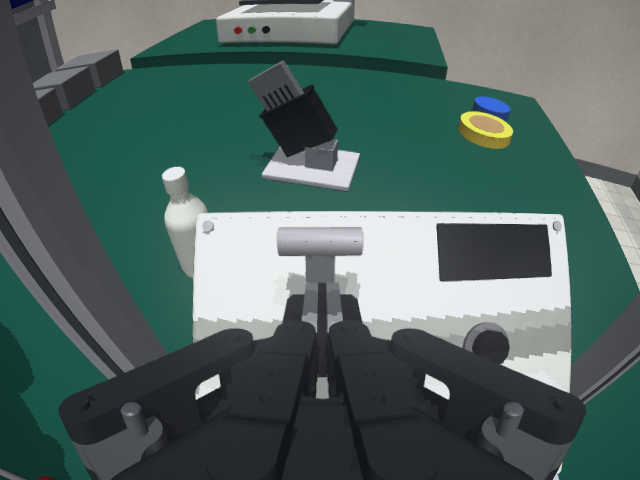

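Request:
step_arm(
  targets=[1,-0.4,0,0.9,0,0,0,1,-0.8,0,1.5,0,0,0,1,-1.5,0,1.5,0,0,0,1,-3.5,0,0,0,0,0,1,-4,0,0,0,0,0,1,-4,0,0,0,0,0,1,-4,0,0,0,0,0,1,0,0,0,0,0,0,1,0,0,0,0,0,0,1,0,0,0,0,0,0,1,0,0,0,0,0,0],
)

```text
time_s: 20.93
tool_pos: [0.6359, -0.1404, 0.1923]
tcp_rot: [0.197, 0.614, 0.747, -0.161]
wrist_force: [0.3, 0.5, -0.3]
width: -0.0001
```

```bash
python3 hov.py -60 40 150 25 0;python3 wb.py w17; python3 - <<'E'
from h import *
for c in ['scene','top']:
    s=snap(c,c+'9.png');W=cloud(s).reshape(-1,3)
    def box(lo,hi): return W[((W>lo)&(W<hi)).all(1)]
    a=np.radians(-2.8);xs=np.array([.866*np.cos(a),.866*np.sin(a),.5]);ys=np.array([-np.sin(a),np.cos(a),0]);zs=np.cross(xs,ys)
    q=(box([.42,.30,.02],[.6,.37,.25])-[.5267,.3343,.0425])@np.stack([xs,ys,zs]).T
    print(c,'module out to',np.percentile(q[:,2],[95,98,99.5]).round(4),rect(q[q[:,2]>.075][:,:2]))
    print(' wide',rect(box([.45,-.29,.072],[.58,-.24,.09])[:,:2]))
    print(' bottle',np.median(box([.42,.11,.06],[.5,.18,.13]),0).round(4),'before',np.median((lambda V:V[((V>[.42,.11,.06])&(V<[.5,.18,.13])).all(1)])(cloud(dict(np.load(c+'0.npz'))).reshape(-1,3)),0).round(4))
b=cv2.imread('pics/scene9.png');cv2.imwrite('pics/s9.png',cv2.resize(b[130:380,120:520],(800,500),interpolation=2))
E
```

```text
at [ 0.6359 -0.1404  0.1923] panel mm [-81.8  40.5 168.5] q [ 0.54  0.85 -0.01  1.1  -0.76  1.94  0.74] F [ 0.3  0.5 -0.3] w -0.0001 t 20.9333
total shift cm [ 2.61  0.04 -1.17] turn [-0.  -0.5 -0.2]
button top [  7.2 -44.7  10.7] 281 face z -0.8341152413746789
bar/lever off face [39.  23.2 22. ] [53.  40.1 35. ] [62.6 56.9 39.2] 768
scene module out to [0.0991 0.1001 0.101 ] (array([-1.4, -1. ]), 53.6, 13.3, 0.4)
 wide (array([ 513. , -264.7]), 59.9, 13.3, -5.8)
 bottle [0.4653 0.1461 0.0791] before [0.4656 0.1464 0.0789]
top module out to [0.098  0.0999 0.1011] (array([-1.1, -0.2]), 52.0, 14.0, -1.7)
 wide (array([ 521.1, -264.3]), 69.2, 13.0, -5.7)
 bottle [0.4612 0.1441 0.0778] before [0.4611 0.1439 0.0774]
```

View pics/s9.png

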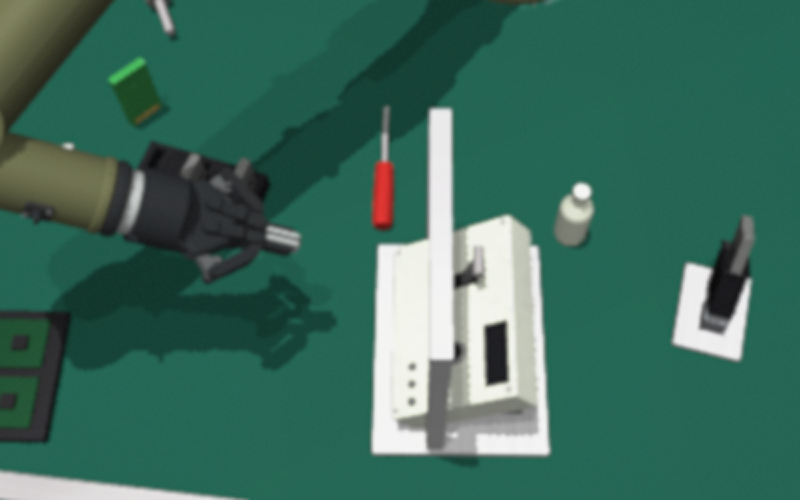

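View pics/w17.png

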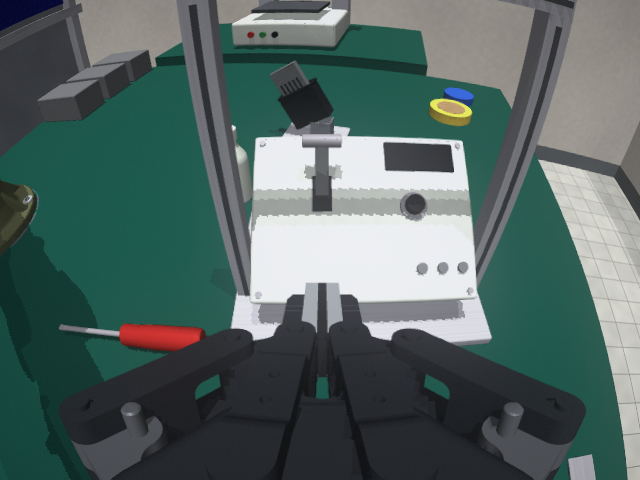

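```bash
python3 -c "
from workcell import *
print(observe()['joint_velocities'].round(3)); print(sign_off())"
```

```text
[ 0.002 -0.003  0.004 -0.006 -0.001  0.002 -0.001]
the job is handed in; nothing more can be done
None
```

The job is done and handed in at about 21 s of robot time.

- **Module:** I took the grey load_module out of the rack and slid it brass end first into the leaning sleeve until it met the floor at about 21 N. Then I let go and backed off. Its top now stands about 100 mm above the cavity floor in the wrist, scene and top views, as it should when home.
- **Trip unit:** I pressed the button under the rail until the lever fell fully down by itself. On backing off, the button read 10.7 mm proud, the same as before pressing. I then lifted the lever from below with closed fingers. It stays up with the arm clear, and its bar reads the same position as at the start to within about 1 mm.
- **Other things:** The bottle and wide_module have not moved in the top view (under 1 mm). The screwdriver looks the same in the pictures. The short_module I only saw in the pictures; I did not measure it again.
- **Disagreements:**
  - The scene camera's reading of the wide_module was cut short (60 mm instead of 70 mm), most likely because the arm stood partly in front of it.
  - The scene and top cameras differed by about 3 mm in x, so I used close wrist-camera views for the grasp and the insertion.

At hand-in the wrist force was near zero and the arm was still.

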